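# Latch the blue dry box down on its gasket

### The arm

A 6-joint arm with a two-finger parallel gripper is mounted at the origin on the work surface. World frame = base frame: x ahead of the robot, y to its left, z up, the work surface at z = 0. Lengths are in mm, angles in rad, forces in N, time in s.
With the tool pointing down it reaches from about 350 to 775 mm from the base axis. Payload 7.3 kg.
Tool frame: the origin (TCP) lies at the centre of the arm's flange, where the gripper is bolted on; the fingertips stand 178 mm ahead of it and the grasp point (between the pads) lies ctrl.hold_point_z ahead of it (ctrl.hold_point_z is the distance from the TCP to the grasp point, in mm); z points along the fingers, y is the direction in which the jaws open and shut (so a half turn about z gives the same grasp; the last joint's range is limited). The gripper opens to 92 mm and grips with 3 to 60 N. Pads are 19 mm wide; open, the fingers measure 130 mm over their backs; the gripper's body (75 mm by 190 mm) begins 47 mm behind the grasp point.
Start: joints at [-1.395, 0.342, 1.524, -0, 1.275, -0.146], TCP at [166.064, -498.047, 404.741] pointing down, gripper open.
Joint ranges: [-2.53, 2.53], [-0.77, 2.02], [0.04, 2.7], [-1, 4.14], [0.28, 2.66], [-3.11, 3.11]. Speed limits (rad/s): [2.57, 2.57, 3.14, 3.14, 3.14, 3.14].

### API

Orientations are given as a unit quaternion [w, x, y, z].
In Python, from bench import ctrl gives the robot as it stands. The module is installed in compiled form; this text tells all that it offers.
- The arm moves only by the tool play_rows, never from a script. Its argument "series" is a list of rows, each an object of numbers: "x", "y", "z": the shift along the tool's x, y, z in m; "ax", "ay", "az": the turn, a rotation vector about the tool's x, y, z in degrees. A call has exactly 10 rows; each row is the pose to reach, as a shift and turn from the pose commanded when the call began, along the tool's axes at that moment; what a row does not reach only later rows make up. A row lasts 1/12 s, in which the tool goes at most 41.7 mm and 7.16 degrees, less where a joint would pass 70% of its speed; a pose out of reach is approached as far as the arm can. A call with a gripper value outside its range is refused whole. "hand" is the opening, from 0 (shut) to 1 (fully open), set as the call begins (left out, the last holds). The fingers move at their own pace and stop on an object; "squeeze" is the grip in N (left out, the last holds). Time passes only in rows, so rows that repeat a pose let the fingers close, or fill a call up. It gives the time, the measured TCP pose, the force and the opening at its end, in the units of the state.
- ctrl.read_state(): the state, without advancing time (a new reading comes with each control period).
- ctrl.read_camera(name): name is "scene" or "side" or "wrist"; returns a dict with "pixels" (400x640x3 uint8, red, green, blue), "mtx" (3x3 intrinsics, pixels), "R" (3x3) and "t" (3): a world point X has camera coordinates R X + t; the wrist camera has in their place "tool_from_camera" (4x4, takes a point from camera to tool coordinates, whose origin is the TCP and whose axes are the flange's). Camera axes: x right, y down, z forward; pixel columns grow to the right and rows downward; lengths in mm; the calibration is good to about 2 mm. A picture is of the moment at which its call begins: read the wrist's pose just before it. There is no depth.
- ctrl.finish_job(): hands the job in, once; it reports no verdict.
The state is a dict: "time_s": time; "joint_positions": joint angles; "joint_velocities": joint speeds; "effort": joint torques, N m; "tool_pos": TCP position; "tool_rot": TCP orientation; "force": force on the tool from outside, world axes, zero at the start; "moment": the same for the moment, N m; "gripper_width": finger opening in mm.
Only numpy, scipy, OpenCV 4.12 (cv2) and the standard library are available. Lean on these libraries where they do the work, as an engineer would, in place of code of your own. Each camera call takes 0.05 s, during which the arm holds its last target.

### The job

The lid of the blue-lidded dry box is shut but still loose on its gasket. Turn its orange T-handle clockwise (seen from above) all the way to its stop, so that the lid is drawn down tight, then let go; leave the latch of the grey-lidded box tight as it is.

Things in the scene. Friction and masses are not known exactly. Their poses are not given: they have to be found in the camera images.
- blue_grip (a point): Centre of the ORANGE T-handle's bar, on the blue lid of a fixed white box (228 x 208 mm, lid top 132 mm up). Bar 80 mm long (along this point's x), 14 thick (y), 20 high; z up, the turning axis, through the bar's middle. 14 mm stem; 23 mm free below the bar, less a 4 mm high, 42 mm wide plate. No other fitting near. As it turns to the stop, the bar sinks 5 mm with the lid.
- blue_latch (a joint): Turn of the orange T-handle, rad: 0 loose, growing clockwise seen from above; 1.4 is the stop (tight), with the bar straight across the box, side to side. Starts between 0 and 0.25. Stays where it is left; takes about 0.15 to 0.25 N m. Its cam draws the lid down.
- blue_lid (a joint): Angle of the blue lid about the hinge on its far edge, rad: 0 drawn tight on the gasket, 0.034 loose (5 mm too high at the handle, which is 160 mm from the hinge; black gasket showing in front). It follows the T-handle by itself, in proportion.
- grey_latch (a joint): Turn of the BLACK T-handle on the other, like-built box with the grey lid, rad: it stands at its stop, 1.4, with that lid tight, and is to stay so. Either box may be the left or the right one.

How it is judged (in metres and radians):
At the end, for the whole second after the job is handed in: The orange T-handle is within 10 degrees of its stop (1.22 rad or more), the blue lid is drawn down to within 0.006 rad of tight (1 mm at the handle), and the black T-handle of the grey-lidded box is still within 10 degrees of its stop (value of joint each of blue_latch, grey_latch above 1.22 rad and value of joint blue_lid below 0.006 rad); the robot touches nothing.
It fails at once if the grey-lidded box's latch was turned loose (value of joint grey_latch below 1.1 rad).
It also fails if it takes over 32 s, if anything falls off the work surface, if the arm or the gripper's body presses on something with over 40 N, if the wrist force passes 120 N, or if a joint passes its speed limit or range.

## Working session

There is one attempt and no reset: what is moved stays moved. The work goes in short steps, Python scripts to look and compute and a tool call to move; the robot and the scene stay as the last step left them, time stands still between calls to the robot, and variables do not carry over. Pictures are saved under pics/ and viewed, and the job is handed in when it is done.

Besides the shell and the picture viewer there is one more tool, called after "Emit:" as name([rows], argument=value, ...), one row to a line, values as JSON. play_rows: Moves the arm, as the interface text tells. Its arguments: {"type":"object","properties":{"series":{"type":"array","items":{"type":"object","properties":{"x":{"type":"number"},"y":{"type":"number"},"z":{"type":"number"},"ax":{"type":"number"},"ay":{"type":"number"},"az":{"type":"number"}}}},"hand":{"type":"number"},"squeeze":{"type":"number"}},"required":["series"]}

```bash
mkdir -p pics && python3 - <<'E'
from bench import ctrl
import cv2,numpy as np
s=ctrl.read_state()
print(s, ctrl.hold_point_z)
for n in ["scene","side","wrist"]:
    c=ctrl.read_camera(n); cv2.imwrite(f"pics/{n}0.png",c["pixels"][:,:,::-1])
    print(n,{k:np.round(v,3).tolist() for k,v in c.items() if k!="pixels"})
E
```

```text
{'time_s': 0.0, 'joint_positions': array([-1.39500263e+00,  3.42694344e-01,  1.52500608e+00, -2.81473992e-05,
        1.27537470e+00, -1.45963007e-01]), 'joint_velocities': array([ 0.00206338,  0.00037859, -0.00186591, -0.00027499,  0.00022835,
       -0.00052792]), 'effort': array([-6.98807835e-04, -4.31240594e+01, -2.44225109e+01,  7.16436398e-02,
        5.57876111e-02, -1.11651493e-04]), 'tool_pos': array([ 166.03479089, -497.91191353,  404.0633025 ]), 'tool_rot': array([-7.40951478e-04,  9.87086036e-01,  1.60189286e-01, -2.45148409e-05]), 'force': array([ 0.94470668,  0.46364698, -0.04357008]), 'moment': array([-0.01750594, -0.038444  ,  0.03094349]), 'gripper_width': 91.90444724022689} 159.20000000000002
scene {'mtx': [[458.755, 0.0, 310.914], [0.0, 458.755, 189.389], [0.0, 0.0, 1.0]], 'R': [[0.078, 0.997, -0.01], [0.839, -0.071, -0.54], [-0.539, 0.033, -0.842]], 't': [-36.617, -415.254, 1485.806]}
side {'mtx': [[370.808, 0.0, 316.23], [0.0, 370.808, 204.835], [0.0, 0.0, 1.0]], 'R': [[0.983, -0.186, 0.009], [-0.115, -0.645, -0.756], [0.146, 0.742, -0.655]], 't': [-629.109, 187.667, 889.733]}
wrist {'mtx': [[318.313, 0.0, 321.517], [0.0, 318.313, 201.562], [0.0, 0.0, 1.0]], 'tool_from_camera': [[-0.001, -0.951, -0.311, 84.954], [1.0, -0.0, -0.001, -0.218], [0.001, -0.311, 0.951, 19.626], [0.0, 0.0, 0.0, 1.0]]}
```

View pics/scene0.png

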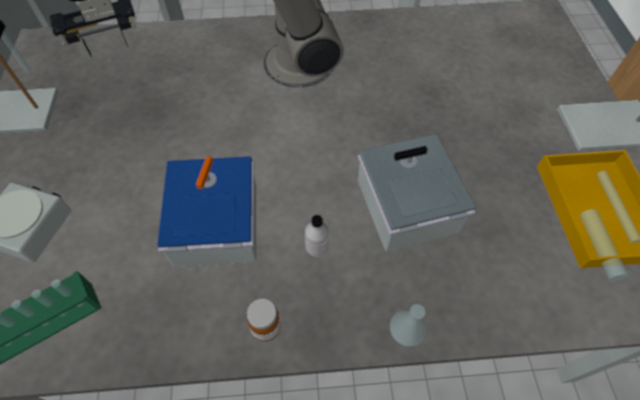

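View pics/side0.png

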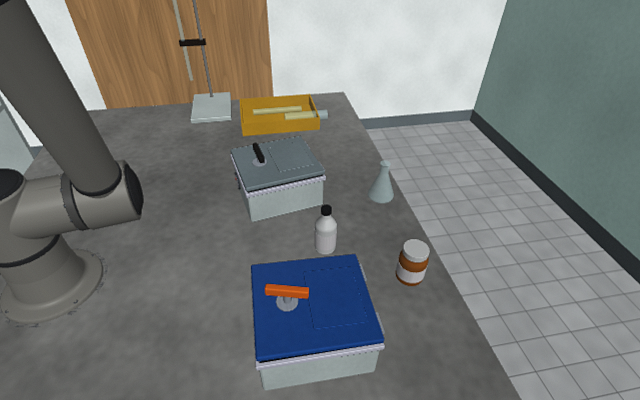

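View pics/wrist0.png

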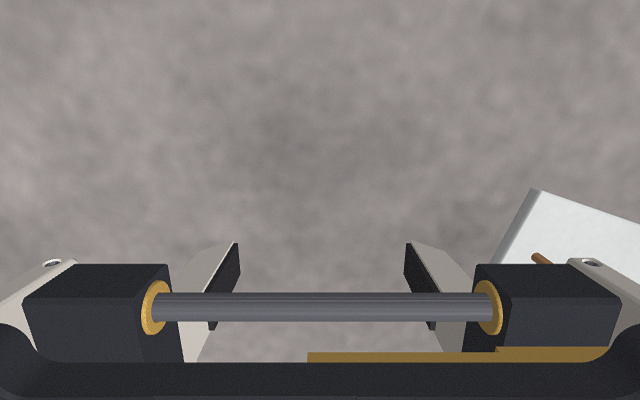

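The scene view shows the blue-lidded box at about (207,205) px, with its orange bar at (205,172). The grey box is at (415,190). In the side view the orange bar is at (287,292), with its stem plate below. Next I'll measure the bar and the lid.

```bash
cat > h.py <<'E'
from bench import ctrl
import cv2,numpy as np
def ray(c,p):
    d=np.linalg.inv(c["mtx"])@np.array([p[0],p[1],1.]); R=np.array(c["R"]);t=np.array(c["t"])
    o=-R.T@t; d=R.T@d; return o,d/np.linalg.norm(d)
def onz(c,p,z):
    o,d=ray(c,p); return o+d*(z-o[2])/d[2]
def tri(c1,p1,c2,p2):
    o1,d1=ray(c1,p1);o2,d2=ray(c2,p2)
    A=np.stack([d1,-d2],1); s=np.linalg.lstsq(A,o2-o1,rcond=None)[0]
    a=o1+s[0]*d1;b=o2+s[1]*d2; return (a+b)/2,np.linalg.norm(a-b)
def omask(img):
    h=cv2.cvtColor(img,cv2.COLOR_RGB2HSV)
    return cv2.inRange(h,(3,170,110),(16,255,255))
def bmask(img):
    h=cv2.cvtColor(img,cv2.COLOR_RGB2HSV)
    return cv2.inRange(h,(105,150,40),(125,255,255))
def big(m):
    cs,_=cv2.findContours(m,cv2.RETR_EXTERNAL,cv2.CHAIN_APPROX_NONE)
    return max(cs,key=cv2.contourArea)
E
python3 - <<'E'
from h import *
C={n:ctrl.read_camera(n) for n in ["scene","side"]}
cen={}
for n,c in C.items():
    m=omask(c["pixels"])
    cs,_=cv2.findContours(m,cv2.RETR_EXTERNAL,cv2.CHAIN_APPROX_NONE)
    print(n,[(cv2.contourArea(k),cv2.boundingRect(k)) for k in cs if cv2.contourArea(k)>15])
    reg=[k for k in cs if cv2.contourArea(k)>15]
    k=min(reg,key=lambda k:np.linalg.norm(np.array(cv2.minAreaRect(k)[0])-((205,172) if n=="scene" else (287,292))))
    r=cv2.minAreaRect(k); M=cv2.moments(k); cen[n]=np.array([M['m10']/M['m00'],M['m01']/M['m00']])
    print(r,cen[n]); box=cv2.boxPoints(r)
    print(' box on z=180', [np.round(onz(c,p,175)[:2]).tolist() for p in box])
    print(' cen on z=170', onz(c,cen[n],170))
    b=big(bmask(c["pixels"])); ap=cv2.approxPolyDP(cv2.convexHull(b),5,True)[:,0]
    print(' lid',ap.tolist(),[np.round(onz(c,p,135)[:2]).tolist() for p in ap])
print(tri(C["scene"],cen["scene"],C["side"],cen["side"]))
for n,c in C.items():
    x,y=(cen[n]).astype(int); im=c["pixels"][max(y-60,0):y+60,x-80:x+80,::-1]
    cv2.imwrite(f"pics/{n}crop.png",cv2.resize(im,None,fx=5,fy=5,interpolation=cv2.INTER_CUBIC))
E
```

```text
scene [(132.0, (197, 157, 14, 31))]
((203.42095947265625, 171.79733276367188), (5.4743781089782715, 32.27995300292969), 19.29004669189453) [203.43686869 171.98484848]
 box on z=180 [[577.0, -264.0], [494.0, -244.0], [500.0, -232.0], [582.0, -252.0]]
 cen on z=170 [ 536.03709159 -248.99066093  170.        ]
 lid [[250, 158], [249, 240], [158, 244], [168, 162]] [[479.0, -147.0], [699.0, -150.0], [693.0, -346.0], [474.0, -344.0]]
side [(425.0, (265, 284, 44, 15)), (58.0, (411, 260, 17, 9))]
((286.43243408203125, 290.7767333984375), (43.531375885009766, 11.001960754394531), 4.969740867614746) [286.49529412 290.70509804]
 box on z=180 [[497.0, -251.0], [501.0, -227.0], [577.0, -249.0], [572.0, -272.0]]
 cen on z=170 [ 537.16027789 -246.19876259  170.        ]
 lid [[354, 254], [382, 342], [257, 360], [251, 266]] [[692.0, -153.0], [687.0, -356.0], [474.0, -349.0], [475.0, -147.0]]
(array([ 537.32274534, -248.23955162,  172.33429689]), np.float64(0.7841306937915892))
```

The bar centre comes out at about (537,-248,172), which agrees with the expected height of 170. The bar yaw is about -14.5° and the box yaw about -0.8°. The hinge lies 160 mm further out in x, matching the given size. Next I'll work out the approach.

```bash
cat >> h.py <<'E'
from scipy.spatial.transform import Rotation as Ro
def pose():
    s=ctrl.read_state(); q=s["tool_rot"]; return s,np.array(s["tool_pos"]),Ro.from_quat([q[1],q[2],q[3],q[0]])
def goal(yaw): # tool down, tool x along yaw deg
    c,s=np.cos(np.radians(yaw)),np.sin(np.radians(yaw))
    return Ro.from_matrix(np.array([[c,s,0],[s,-c,0],[0,0,-1]]))
def delta(p,yaw):
    s,t,R=pose(); d=R.inv().apply(np.array(p)-t); return np.round(d,1),np.round((R.inv()*goal(yaw)).as_rotvec(degrees=True),2)
E
python3 -c "
from h import *
print(delta([537,-248,404],165.5)); print(pose()[0]['joint_positions'])"
```

```text
(array([ 431. , -119.9,    0.5]), array([-1.0000e-02, -5.0000e-02, -1.4706e+02]))
[-1.39501587e+00  3.42369161e-01  1.52448945e+00 -2.57048823e-05
  1.27537190e+00 -1.46009937e-01]
```

Emit:
play_rows([
  {"x":0.02,"y":-0.006,"az":-5},
  {"x":0.055,"y":-0.015,"az":-12},
  {"x":0.092,"y":-0.026,"az":-19},
  {"x":0.129,"y":-0.036,"az":-26},
  {"x":0.166,"y":-0.046,"az":-33},
  {"x":0.203,"y":-0.056,"az":-40},
  {"x":0.24,"y":-0.067,"az":-47},
  {"x":0.277,"y":-0.077,"az":-54},
  {"x":0.314,"y":-0.087,"az":-61},
  {"x":0.345,"y":-0.096,"az":-68},
], hand=1, squeeze=50)

```text
schema error: expected keys x, y, z, ax, ay, az
```

```bash
python3 -c "
from h import *
print(delta([537,-248,404],165.5)); print(pose()[:2])"
```

```text
(array([ 431. , -119.9,    0.5]), array([-1.0000e-02, -5.0000e-02, -1.4706e+02]))
({'time_s': 0.25, 'joint_positions': array([-1.39501587e+00,  3.42369161e-01,  1.52448945e+00, -2.57048823e-05,
        1.27537190e+00, -1.46009937e-01]), 'joint_velocities': array([ 1.35475045e-03, -1.63938095e-03, -2.63978734e-03, -3.29251884e-04,
        2.09316665e-04, -6.30356123e-06]), 'effort': array([-3.19859168e-05, -4.30854106e+01, -2.44083846e+01,  7.16308295e-02,
        5.31334744e-02, -8.32144542e-05]), 'tool_pos': array([ 166.04497228, -498.00666943,  404.41263744]), 'tool_rot': array([-3.18710260e-04,  9.87083616e-01,  1.60205594e-01, -1.70402596e-05]), 'force': array([-0.11360547, -0.0750346 , -0.40699247]), 'moment': array([0.07007899, 0.05266747, 0.04028841]), 'gripper_width': 91.81585235641964}, array([ 166.04497228, -498.00666943,  404.41263744]))
```

All six keys are required in each row.

Emit:
play_rows([
  {"x":0.02,"y":-0.006,"z":0,"ax":0,"ay":0,"az":-5},
  {"x":0.055,"y":-0.015,"z":0,"ax":0,"ay":0,"az":-12},
  {"x":0.092,"y":-0.026,"z":0,"ax":0,"ay":0,"az":-19},
  {"x":0.129,"y":-0.036,"z":0,"ax":0,"ay":0,"az":-26},
  {"x":0.166,"y":-0.046,"z":0,"ax":0,"ay":0,"az":-33},
  {"x":0.203,"y":-0.056,"z":0,"ax":0,"ay":0,"az":-40},
  {"x":0.24,"y":-0.067,"z":0,"ax":0,"ay":0,"az":-47},
  {"x":0.277,"y":-0.077,"z":0,"ax":0,"ay":0,"az":-54},
  {"x":0.314,"y":-0.087,"z":0,"ax":0,"ay":0,"az":-61},
  {"x":0.345,"y":-0.096,"z":0,"ax":0,"ay":0,"az":-68},
], hand=1, squeeze=50)

```text
time_s: 1.08
tool_pos: [464.8, -296.1, 404.7]
tool_rot: [0.0, 0.726, 0.687, 0.0]
force: [-0.5, -0.7, 0.9]
gripper_width: 92.0
```

```bash
python3 -c "
from h import *
print(delta([537,-248,404],165.5)); print(pose()[:2])"
```

```text
(array([52. , 69.4,  0.7]), array([ 2.000e-02,  0.000e+00, -7.867e+01]))
({'time_s': 1.0833, 'joint_positions': array([-7.06373096e-01,  3.89914735e-01,  1.45164851e+00,  3.43779574e-04,
        1.29987212e+00, -6.51112635e-01]), 'joint_velocities': array([ 0.68070205,  0.26032993, -0.39635328, -0.00933935,  0.13661828,
       -0.77944795]), 'effort': array([-2.18180850e+00, -4.77747452e+01, -2.30816013e+01,  1.67123750e-01,
        2.62147532e-02,  1.19654227e+00]), 'tool_pos': array([ 464.79525799, -296.09071803,  404.68676266]), 'tool_rot': array([6.05680345e-05, 7.26403518e-01, 6.87268431e-01, 1.73054553e-04]), 'force': array([-0.48440678, -0.70300004,  0.91089551]), 'moment': array([ 0.03249028, -0.09334415, -0.02288562]), 'gripper_width': 91.96774500593631}, array([ 464.79525799, -296.09071803,  404.68676266]))
```

Emit:
play_rows([
  {"x":0.016,"y":0.021,"z":0,"ax":0,"ay":0,"az":-7},
  {"x":0.032,"y":0.042,"z":0,"ax":0,"ay":0,"az":-14},
  {"x":0.046,"y":0.06,"z":0,"ax":0,"ay":0,"az":-21},
  {"x":0.054,"y":0.07,"z":0,"ax":0,"ay":0,"az":-28},
  {"x":0.054,"y":0.07,"z":0,"ax":0,"ay":0,"az":-35},
  {"x":0.054,"y":0.07,"z":0,"ax":0,"ay":0,"az":-42},
  {"x":0.054,"y":0.07,"z":0,"ax":0,"ay":0,"az":-49},
  {"x":0.054,"y":0.07,"z":0,"ax":0,"ay":0,"az":-56},
  {"x":0.054,"y":0.07,"z":0,"ax":0,"ay":0,"az":-63},
  {"x":0.054,"y":0.07,"z":0,"ax":0,"ay":0,"az":-70},
])

```text
time_s: 1.92
tool_pos: [536.2, -248.3, 404.5]
tool_rot: [-0.0, 0.201, 0.98, 0.0]
force: [0.1, 0.4, 0.3]
gripper_width: 91.8
```

Emit:
play_rows([
  {"x":0,"y":0,"z":0,"ax":0,"ay":0,"az":-6},
  {"x":0,"y":0,"z":0,"ax":0,"ay":0,"az":-9},
  {"x":0,"y":0,"z":0,"ax":0,"ay":0,"az":-9},
  {"x":0,"y":0,"z":0,"ax":0,"ay":0,"az":-9},
  {"x":0,"y":0,"z":0,"ax":0,"ay":0,"az":-9},
  {"x":0,"y":0,"z":0,"ax":0,"ay":0,"az":-9},
  {"x":0,"y":0,"z":0,"ax":0,"ay":0,"az":-9},
  {"x":0,"y":0,"z":0,"ax":0,"ay":0,"az":-9},
  {"x":0,"y":0,"z":0,"ax":0,"ay":0,"az":-9},
  {"x":0,"y":0,"z":0,"ax":0,"ay":0,"az":-9},
])

```text
time_s: 2.75
tool_pos: [536.2, -248.3, 404.7]
tool_rot: [0.0, 0.127, 0.992, -0.0]
force: [-0.5, -0.3, -0.1]
gripper_width: 91.7
```

```bash
cat >> h.py <<'E'
def wray(c,p,t,R):
    T=np.array(c["tool_from_camera"]); d=T[:3,:3]@(np.linalg.inv(c["mtx"])@np.array([p[0],p[1],1.]))
    return t+R.apply(T[:3,3]), R.apply(d)
def wonz(c,p,z,t,R):
    o,d=wray(c,p,t,R); return o+d*(z-o[2])/d[2]
E
python3 - <<'E'
from h import *
s,t,R=pose(); c=ctrl.read_camera("wrist"); im=c["pixels"]
print(t,np.round(s["joint_positions"],3), R.apply([1,0,0]))
k=big(omask(im)); r=cv2.minAreaRect(k); print(r)
cv2.imwrite("pics/wrist1.png",im[:,:,::-1])
b=cv2.boxPoints(r)
for z in (160,170,180): print(z,np.round([wonz(c,p,z,t,R)[:2] for p in [*b,r[0]]],1).tolist())
print(delta([537,-248,404],165.5))
E
```

```text
[ 536.21731175 -248.32170128  404.73469861] [-0.563  0.464  1.334 -0.     1.344 -1.88 ] [-9.67816764e-01  2.51655921e-01 -8.81979062e-05]
((326.5998840332031, 219.01156616210938), (20.146249771118164, 108.15188598632812), 0.6030912399291992)
160 [[582.8, -264.7], [498.0, -241.2], [501.8, -227.3], [587.1, -249.1], [540.0, -244.9]]
170 [[577.1, -263.0], [496.0, -240.6], [499.6, -227.3], [581.2, -248.1], [536.2, -244.1]]
180 [[571.4, -261.3], [494.1, -239.9], [497.5, -227.2], [575.3, -247.1], [532.4, -243.3]]
(array([-0.7,  0.5,  0.7]), array([-0.  ,  0.  , -0.07]))
```

View pics/wrist1.png

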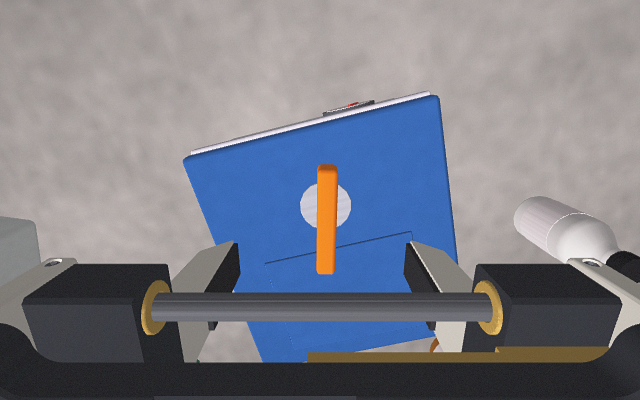

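The wrist view shows the bar vertical at column 326.6, rows 165–275, with the jaws centred at about 321. That puts the bar about 3.5 mm off in tool y, while its yaw is good. I'll shift, go partway down and look again.

Emit:
play_rows([
  {"x":0.001,"y":0.0015,"z":0.008,"ax":0,"ay":0,"az":0},
  {"x":0.002,"y":0.0035,"z":0.022,"ax":0,"ay":0,"az":0},
  {"x":0.002,"y":0.0035,"z":0.034,"ax":0,"ay":0,"az":0},
  {"x":0.002,"y":0.0035,"z":0.04,"ax":0,"ay":0,"az":0},
  {"x":0.002,"y":0.0035,"z":0.04,"ax":0,"ay":0,"az":0},
  {"x":0.002,"y":0.0035,"z":0.04,"ax":0,"ay":0,"az":0},
  {"x":0.002,"y":0.0035,"z":0.04,"ax":0,"ay":0,"az":0},
  {"x":0.002,"y":0.0035,"z":0.04,"ax":0,"ay":0,"az":0},
  {"x":0.002,"y":0.0035,"z":0.04,"ax":0,"ay":0,"az":0},
  {"x":0.002,"y":0.0035,"z":0.04,"ax":0,"ay":0,"az":0},
])

```text
time_s: 3.63
tool_pos: [535.2, -244.5, 365.2]
tool_rot: [0.0, 0.127, 0.992, -0.0]
force: [0.9, -0.4, 0.9]
gripper_width: 91.9
```

```bash
python3 - <<'E'
from h import *
s,t,R=pose(); c=ctrl.read_camera("wrist"); im=c["pixels"]
print(t, R.apply([1,0,0]))
k=big(omask(im)); r=cv2.minAreaRect(k); print(r)
cv2.imwrite("pics/wrist2.png",im[:,:,::-1])
m=omask(im)
for row in range(170,300,12):
    x=np.where(m[row])[0]
    if len(x): print(row,x.min(),x.max())
b=cv2.boxPoints(r)
for z in (180,): print(z,np.round([wonz(c,p,z,t,R)[:2] for p in [*b,r[0]]],1).tolist())
E
```

```text
[ 535.19757031 -244.46219581  365.18813336] [-9.67878112e-01  2.51418429e-01 -8.56794202e-04]
((322.0, 236.5), (111.0, 24.0), 90.0)
182 312 332
194 310 334
206 310 334
218 310 333
230 310 333
242 310 333
254 310 332
266 310 332
278 310 332
290 310 331
180 [[493.0, -239.6], [496.3, -227.1], [563.3, -243.7], [559.6, -257.7], [526.1, -241.5]]
```

View pics/wrist2.png

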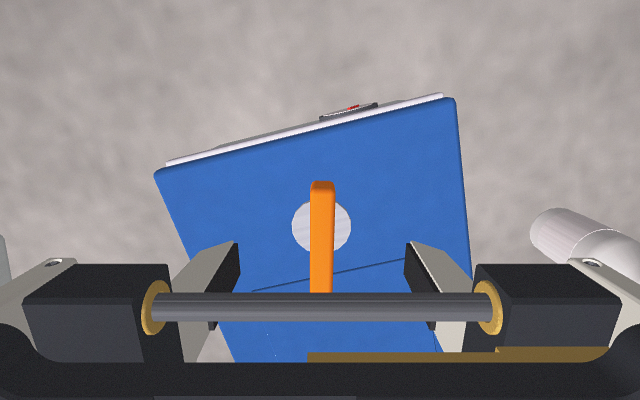

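The bar is now centred between the jaws, at columns 310–332 with the jaw middle at 321. I'll descend 34 mm and close.

Emit:
play_rows([
  {"x":0,"y":0,"z":0.006,"ax":0,"ay":0,"az":0},
  {"x":0,"y":0,"z":0.014,"ax":0,"ay":0,"az":0},
  {"x":0,"y":0,"z":0.022,"ax":0,"ay":0,"az":0},
  {"x":0,"y":0,"z":0.03,"ax":0,"ay":0,"az":0},
  {"x":0,"y":0,"z":0.034,"ax":0,"ay":0,"az":0},
  {"x":0,"y":0,"z":0.034,"ax":0,"ay":0,"az":0},
  {"x":0,"y":0,"z":0.034,"ax":0,"ay":0,"az":0},
  {"x":0,"y":0,"z":0.034,"ax":0,"ay":0,"az":0},
  {"x":0,"y":0,"z":0.034,"ax":0,"ay":0,"az":0},
  {"x":0,"y":0,"z":0.034,"ax":0,"ay":0,"az":0},
], hand=1)

```text
time_s: 4.52
tool_pos: [535.2, -244.5, 331.2]
tool_rot: [0.0, 0.127, 0.992, -0.0]
force: [-0.5, -0.4, -0.4]
gripper_width: 91.3
```

Emit:
play_rows([
  {"x":0,"y":0,"z":0,"ax":0,"ay":0,"az":0},
  {"x":0,"y":0,"z":0,"ax":0,"ay":0,"az":0},
  {"x":0,"y":0,"z":0,"ax":0,"ay":0,"az":0},
  {"x":0,"y":0,"z":0,"ax":0,"ay":0,"az":0},
  {"x":0,"y":0,"z":0,"ax":0,"ay":0,"az":0},
  {"x":0,"y":0,"z":0,"ax":0,"ay":0,"az":0},
  {"x":0,"y":0,"z":0,"ax":0,"ay":0,"az":0},
  {"x":0,"y":0,"z":0,"ax":0,"ay":0,"az":0},
  {"x":0,"y":0,"z":0,"ax":0,"ay":0,"az":0},
  {"x":0,"y":0,"z":0,"ax":0,"ay":0,"az":0},
], hand=0, squeeze=40)

```text
time_s: 5.35
tool_pos: [535.2, -244.4, 330.7]
tool_rot: [-0.0, 0.127, 0.992, -0.0]
force: [-0.3, -0.2, 0.4]
gripper_width: 29.6
```

```bash
python3 - <<'E'
from h import *
s,t,R=pose(); print(t,s["force"],s["moment"],s["gripper_width"],s["time_s"],R.apply([1,0,0]))
c=ctrl.read_camera("side"); cv2.imwrite("pics/side3.png",cv2.resize(c["pixels"][200:400,180:460,::-1],None,fx=2.5,fy=2.5))
E
```

```text
[ 535.16175997 -244.40812484  330.71159978] [-0.32992425 -0.18762003  0.39838612] [ 0.07683949 -0.16558816  0.0091499 ] 29.6467761765068 5.35 [-9.67884759e-01  2.51394297e-01  6.46591231e-07]
```

View pics/side3.png

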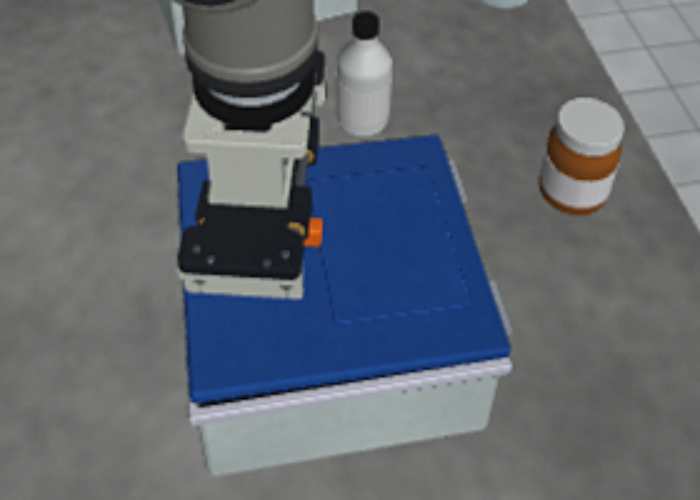

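The fingers are still closing at 29.6 mm and the jaws straddle the bar in the picture. I'll let them finish.

Emit:
play_rows([
  {"x":0,"y":0,"z":0,"ax":0,"ay":0,"az":0},
  {"x":0,"y":0,"z":0,"ax":0,"ay":0,"az":0},
  {"x":0,"y":0,"z":0,"ax":0,"ay":0,"az":0},
  {"x":0,"y":0,"z":0,"ax":0,"ay":0,"az":0},
  {"x":0,"y":0,"z":0,"ax":0,"ay":0,"az":0},
  {"x":0,"y":0,"z":0,"ax":0,"ay":0,"az":0},
  {"x":0,"y":0,"z":0,"ax":0,"ay":0,"az":0},
  {"x":0,"y":0,"z":0,"ax":0,"ay":0,"az":0},
  {"x":0,"y":0,"z":0,"ax":0,"ay":0,"az":0},
  {"x":0,"y":0,"z":0,"ax":0,"ay":0,"az":0},
])

```text
time_s: 6.23
tool_pos: [535.1, -244.6, 330.8]
tool_rot: [0.0, 0.127, 0.992, -0.0]
force: [-0.5, -1.8, 0.4]
gripper_width: 13.6
```

```bash
python3 - <<'E'
from h import *
s,t,R=pose(); print(t,s["force"],s["moment"],s["gripper_width"],s["time_s"],R.apply([1,0,0]))
E
```

```text
[ 535.13382499 -244.58411942  330.76674026] [-0.54487598 -1.82834138  0.36764904] [-0.48322342  0.00532785 -0.08836892] 13.603129311387391 6.2333 [-9.67855506e-01  2.51506845e-01 -1.63279882e-04]
```

The bar is gripped at 13.6 mm with almost no side force. I'll turn the first 30°, sinking about 1.9 mm with it.

Emit:
play_rows([
  {"x":0,"y":0,"z":0.0002,"ax":0,"ay":0,"az":3},
  {"x":0,"y":0,"z":0.0004,"ax":0,"ay":0,"az":6},
  {"x":0,"y":0,"z":0.0006,"ax":0,"ay":0,"az":9},
  {"x":0,"y":0,"z":0.0008,"ax":0,"ay":0,"az":12},
  {"x":0,"y":0,"z":0.001,"ax":0,"ay":0,"az":15},
  {"x":0,"y":0,"z":0.0012,"ax":0,"ay":0,"az":18},
  {"x":0,"y":0,"z":0.0014,"ax":0,"ay":0,"az":21},
  {"x":0,"y":0,"z":0.0016,"ax":0,"ay":0,"az":24},
  {"x":0,"y":0,"z":0.0018,"ax":0,"ay":0,"az":27},
  {"x":0,"y":0,"z":0.0019,"ax":0,"ay":0,"az":30},
])

```text
time_s: 7.07
tool_pos: [535.0, -244.1, 328.8]
tool_rot: [-0.0, 0.38, 0.925, 0.0]
force: [-2.6, -0.2, -0.5]
gripper_width: 13.8
```

```bash
cat > st.py <<'E'
from h import *
s,t,R=pose(); x=R.apply([1,0,0]); print(t,"yaw",np.degrees(np.arctan2(x[1],x[0])),"F tool",R.inv().apply(s["force"]),"M tool",R.inv().apply(s["moment"]),s["gripper_width"],s["time_s"],s["joint_positions"][5])
E
python3 st.py; python3 - <<'E'
from h import *
c=ctrl.read_camera("side"); cv2.imwrite("pics/side4.png",cv2.resize(c["pixels"][200:400,180:460,::-1],None,fx=2.5,fy=2.5))
E
```

```text
[ 535.03035258 -244.05537334  328.76777976] yaw 135.3458839242951 F tool [ 1.67362174 -1.93908154  0.47514763] M tool [ 0.35155307 -0.26854539 -0.21440549] 13.831235536067654 7.0667 -1.349596437869832
```

View pics/side4.png

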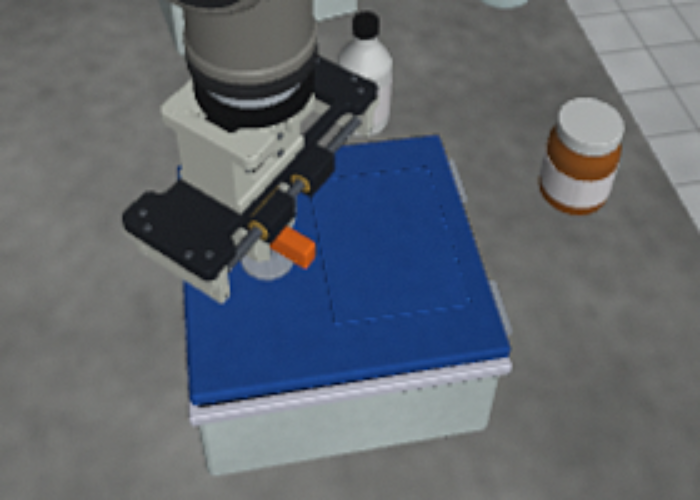

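The bar is turning with the gripper (yaw 135.3°). The forces stay under 3 N and the moment is 0.21 N m, as expected. I'll turn another 30°.

Emit:
play_rows([
  {"x":0,"y":0,"z":0.0002,"ax":0,"ay":0,"az":3},
  {"x":0,"y":0,"z":0.0004,"ax":0,"ay":0,"az":6},
  {"x":0,"y":0,"z":0.0006,"ax":0,"ay":0,"az":9},
  {"x":0,"y":0,"z":0.0008,"ax":0,"ay":0,"az":12},
  {"x":0,"y":0,"z":0.001,"ax":0,"ay":0,"az":15},
  {"x":0,"y":0,"z":0.0012,"ax":0,"ay":0,"az":18},
  {"x":0,"y":0,"z":0.0014,"ax":0,"ay":0,"az":21},
  {"x":0,"y":0,"z":0.0016,"ax":0,"ay":0,"az":24},
  {"x":0,"y":0,"z":0.0018,"ax":0,"ay":0,"az":27},
  {"x":0,"y":0,"z":0.0019,"ax":0,"ay":0,"az":30},
])

```text
time_s: 7.95
tool_pos: [535.1, -243.8, 326.8]
tool_rot: [-0.001, 0.606, 0.796, 0.0]
force: [-0.2, 1.5, -0.5]
gripper_width: 13.3
```

```bash
python3 st.py
```

```text
[ 535.11668239 -243.75550462  326.77043482] yaw 105.41395763882323 F tool [1.51414162 0.17006802 0.52071608] M tool [ 0.02195881 -0.1450589  -0.21957418] 13.255171106279276 7.95 -0.8271929858017473
```

Emit:
play_rows([
  {"x":0,"y":0,"z":0.0001,"ax":0,"ay":0,"az":2},
  {"x":0,"y":0,"z":0.0002,"ax":0,"ay":0,"az":4},
  {"x":0,"y":0,"z":0.0003,"ax":0,"ay":0,"az":6},
  {"x":0,"y":0,"z":0.0005,"ax":0,"ay":0,"az":8},
  {"x":0,"y":0,"z":0.0006,"ax":0,"ay":0,"az":10},
  {"x":0,"y":0,"z":0.0007,"ax":0,"ay":0,"az":12},
  {"x":0,"y":0,"z":0.0008,"ax":0,"ay":0,"az":13},
  {"x":0,"y":0,"z":0.0009,"ax":0,"ay":0,"az":14},
  {"x":0,"y":0,"z":0.0009,"ax":0,"ay":0,"az":15},
  {"x":0,"y":0,"z":0.001,"ax":0,"ay":0,"az":15},
])

```text
time_s: 8.78
tool_pos: [535.2, -243.8, 325.7]
tool_rot: [-0.001, 0.705, 0.71, 0.0]
force: [-1.3, 5.2, 0.5]
gripper_width: 13.8
```

```bash
python3 st.py
```

```text
[ 535.20515556 -243.78383819  325.72399798] yaw 90.42004673579842 F tool [ 5.1615611  -1.29902204 -0.49014787] M tool [-0.18248645  0.40225964 -0.15551967] 13.783507460288014 8.7833 -0.5657283961904209
```

Emit:
play_rows([
  {"x":0,"y":0,"z":0,"ax":0,"ay":0,"az":0.5},
  {"x":0,"y":0,"z":0,"ax":0,"ay":0,"az":1},
  {"x":0,"y":0,"z":0,"ax":0,"ay":0,"az":1.5},
  {"x":0,"y":0,"z":0,"ax":0,"ay":0,"az":2},
  {"x":0,"y":0,"z":0,"ax":0,"ay":0,"az":2},
  {"x":0,"y":0,"z":0,"ax":0,"ay":0,"az":2},
  {"x":0,"y":0,"z":0,"ax":0,"ay":0,"az":2},
  {"x":0,"y":0,"z":0,"ax":0,"ay":0,"az":2},
  {"x":0,"y":0,"z":0,"ax":0,"ay":0,"az":2},
  {"x":0,"y":0,"z":0,"ax":0,"ay":0,"az":2},
])

```text
time_s: 9.62
tool_pos: [535.2, -243.8, 325.6]
tool_rot: [-0.001, 0.716, 0.698, 0.0]
force: [-1.2, 5.2, -1.1]
gripper_width: 13.5
```

```bash
python3 st.py
```

```text
[ 535.2187895  -243.79685497  325.64144661] yaw 88.49586844018623 F tool [ 5.19173346 -1.38459333  1.07273557] M tool [-0.28427838  0.44631927 -0.37001602] 13.468048979999583 9.6167 -0.5321181547185904
```

The moment jumped from 0.16–0.22 to 0.37 N m at yaw 88.5°, so this is probably the stop. I'll turn 2° more to confirm.

Emit:
play_rows([
  {"x":0,"y":0,"z":0,"ax":0,"ay":0,"az":0.5},
  {"x":0,"y":0,"z":0,"ax":0,"ay":0,"az":1},
  {"x":0,"y":0,"z":0,"ax":0,"ay":0,"az":1.5},
  {"x":0,"y":0,"z":0,"ax":0,"ay":0,"az":2},
  {"x":0,"y":0,"z":0,"ax":0,"ay":0,"az":2},
  {"x":0,"y":0,"z":0,"ax":0,"ay":0,"az":2},
  {"x":0,"y":0,"z":0,"ax":0,"ay":0,"az":2},
  {"x":0,"y":0,"z":0,"ax":0,"ay":0,"az":2},
  {"x":0,"y":0,"z":0,"ax":0,"ay":0,"az":2},
  {"x":0,"y":0,"z":0,"ax":0,"ay":0,"az":2},
])

```text
time_s: 10.45
tool_pos: [535.2, -243.8, 325.6]
tool_rot: [-0.001, 0.728, 0.685, 0.0]
force: [0.7, 6.4, -0.8]
gripper_width: 14.0
```

```bash
python3 st.py; python3 - <<'E'
from h import *
c=ctrl.read_camera("side"); cv2.imwrite("pics/side5.png",cv2.resize(c["pixels"][200:400,180:460,::-1],None,fx=2.5,fy=2.5))
E
```

```text
[ 535.21853564 -243.81673606  325.59173698] yaw 86.52802255919153 F tool [6.47716705 0.28733862 0.85467834] M tool [-0.21764611  0.571155   -0.7588633 ] 13.985107799660359 10.45 -0.4976594866247727
```

View pics/side5.png

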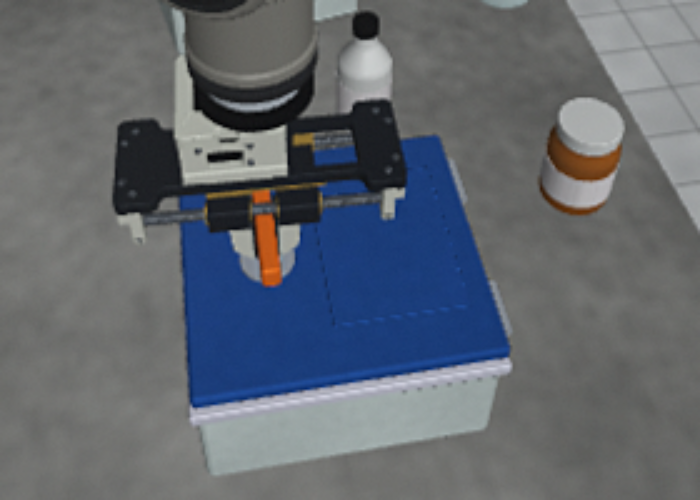

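The moment is now 0.76 N m, so the handle is hard against its stop. The bar lies straight across the box and the gasket gap has closed. I'll ease off 1°, open and lift.

Emit:
play_rows([
  {"x":0,"y":0,"z":0,"ax":0,"ay":0,"az":-1},
  {"x":0,"y":0,"z":0,"ax":0,"ay":0,"az":-1},
  {"x":0,"y":0,"z":0,"ax":0,"ay":0,"az":-1},
  {"x":0,"y":0,"z":0,"ax":0,"ay":0,"az":-1},
  {"x":0,"y":0,"z":0,"ax":0,"ay":0,"az":-1},
  {"x":0,"y":0,"z":0,"ax":0,"ay":0,"az":-1},
  {"x":0,"y":0,"z":0,"ax":0,"ay":0,"az":-1},
  {"x":0,"y":0,"z":0,"ax":0,"ay":0,"az":-1},
  {"x":0,"y":0,"z":0,"ax":0,"ay":0,"az":-1},
  {"x":0,"y":0,"z":0,"ax":0,"ay":0,"az":-1},
], hand=0.7)

```text
time_s: 11.33
tool_pos: [535.2, -244.4, 325.9]
tool_rot: [0.0, 0.723, 0.691, -0.0]
force: [1.1, -0.5, 0.1]
gripper_width: 63.9
```

Emit:
play_rows([
  {"x":0,"y":0,"z":-0.005,"ax":0,"ay":0,"az":0},
  {"x":0,"y":0,"z":-0.02,"ax":0,"ay":0,"az":0},
  {"x":0,"y":0,"z":-0.04,"ax":0,"ay":0,"az":0},
  {"x":0,"y":0,"z":-0.06,"ax":0,"ay":0,"az":0},
  {"x":0,"y":0,"z":-0.08,"ax":0,"ay":0,"az":0},
  {"x":0,"y":0,"z":-0.1,"ax":0,"ay":0,"az":0},
  {"x":0,"y":0,"z":-0.11,"ax":0,"ay":0,"az":0},
  {"x":0,"y":0,"z":-0.11,"ax":0,"ay":0,"az":0},
  {"x":0,"y":0,"z":-0.11,"ax":0,"ay":0,"az":0},
  {"x":0,"y":0,"z":-0.11,"ax":0,"ay":0,"az":0},
])

```text
time_s: 12.17
tool_pos: [535.0, -244.3, 434.5]
tool_rot: [-0.001, 0.723, 0.691, -0.0]
force: [-0.5, 0.7, 0.4]
gripper_width: 64.2
```

```bash
python3 st.py; python3 - <<'E'
from h import *
s,t,R=pose(); c=ctrl.read_camera("wrist"); im=c["pixels"]
cv2.imwrite("pics/wrist6.png",im[:,:,::-1])
r=cv2.minAreaRect(big(omask(im))); print(r)
b=np.array([wonz(c,p,175,t,R)[:2] for p in cv2.boxPoints(r)]);e=[b[1]-b[0],b[2]-b[1]];l=max(e,key=np.linalg.norm);print("bar yaw",np.degrees(np.arctan2(l[1],l[0])),np.linalg.norm(l))
c=ctrl.read_camera("side"); cv2.imwrite("pics/side6.png",cv2.resize(c["pixels"][100:400,180:460,::-1],None,fx=2,fy=2))
k=big(omask(c["pixels"]));r=cv2.minAreaRect(k);b=np.array([onz(c,p,175)[:2] for p in cv2.boxPoints(r)]);e=[b[1]-b[0],b[2]-b[1]];l=max(e,key=np.linalg.norm);print(r,"side bar yaw",np.degrees(np.arctan2(l[1],l[0])))
E
```

```text
[ 534.99269482 -244.32708641  434.52332359] yaw 87.43517908473022 F tool [ 0.64982562 -0.51450397 -0.36197596] M tool [-0.10637252 -0.07234681  0.028942  ] 64.17854158601642 12.1667 -0.513882787853147
((321.5, 205.5), (95.0, 17.0), 90.0)
bar yaw -92.1357146187957 80.0163350988052
((285.8923645019531, 293.1384582519531), (40.435325622558594, 7.194014549255371), 82.87498474121094) side bar yaw -91.67617320689634
```

View pics/wrist6.png

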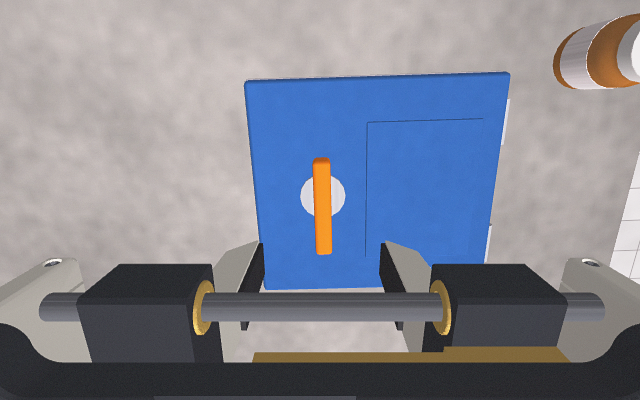

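View pics/side6.png

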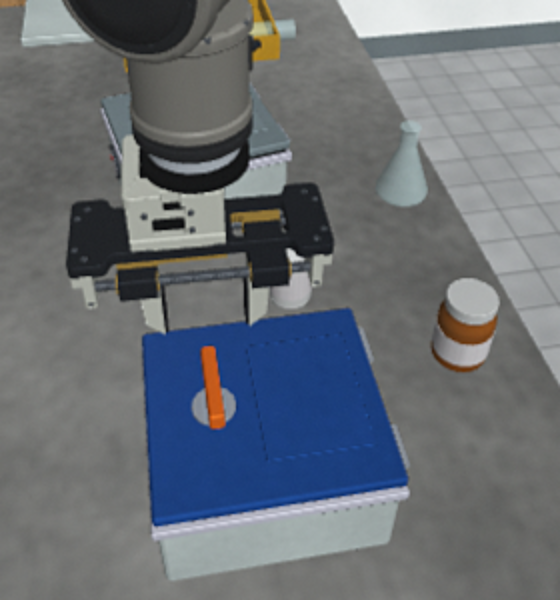

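In the wrist view the orange bar lies straight across the lid (column 321, rows 158–253), parallel to the front-panel line. The side view shows the lid seated and the gripper clear. The bar yaw reads -92.1° and -91.7° in the two views, against about -91° expected at the stop. I'll hand in now.

```bash
python3 -c "
from bench import ctrl
print(ctrl.finish_job())"
```

```text
the job is handed in; nothing more can be done
None
```

I turned the orange T-handle clockwise about 76° to its stop, let go, lifted clear and handed the job in at about 12 s. No verdict was reported.

- **At the stop:** the turning moment rose from about 0.2 to 0.76 N m at the end. Side forces stayed under 7 N in the readings I took.
- **After release:** the bar yaw read -92.1° (wrist view) and -91.7° (side view), against about -91° expected at the stop. The side view shows the lid seated with no gasket gap, and the gripper was 110 mm clear with no contact force.
- **Not measured:** I judged the lid angle from the side picture and the handle's position only. I never moved the arm near the grey box, and did not measure its latch again.
- **Disagreements:** the wrist camera and the fixed cameras differed by about 3–4 mm on the bar's position. I followed the wrist view, and the grip came out centred with under 2 N of side force. My first move call was refused because some row keys were missing, and nothing moved.

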